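# Close up the microscope slide chest

### The job

The slides have been read, so close up the grey slide chest: with closed fingertips push its three open drawers fully home, and only after that push the raised lid over until it lies fully shut. Go gently, without slamming, because the slides are glass; do not pull any drawer further out, do not push the lid further back, and do not grasp, lift or displace anything standing on the desk. Finish clear of everything.

Things in the scene. Friction and masses are not known exactly. Their poses are not given: they have to be found in the camera images.
- chest: Grey steel slide chest, fixed to the desk: 150 mm deep (x), 300 mm wide (y), 105 mm high without its lid. Origin: centre of its underside; +x from its drawer side to its hinge side, +y to its left as the robot faces it, z up. It may stand turned by up to about 0.22 rad. Its front plane is at x = -75 mm. Inside the top, under the lid, is a shallow well 21 mm deep.
- left_drawer (a joint): How far the left drawer (at y = +98 mm of the chest) stands out, in m: 0 fully shut against a hard stop, where its front is flush with the chest's front plane; starts at 0.02 to 0.055, can run out to 0.09. It slides along the chest's x, shuts towards +x, takes about 2 N to move plus a little damping, stays where it is left and does not spring back.
- middle_drawer (a joint): How far the middle drawer (at y = 0 mm of the chest) stands out, in m: 0 fully shut against a hard stop, where its front is flush with the chest's front plane; starts at 0.02 to 0.055, can run out to 0.09. It slides along the chest's x, shuts towards +x, takes about 2 N to move plus a little damping, stays where it is left and does not spring back.
- right_drawer (a joint): How far the right drawer (at y = -98 mm of the chest) stands out, in m: 0 fully shut against a hard stop, where its front is flush with the chest's front plane; starts at 0.02 to 0.055, can run out to 0.09. It slides along the chest's x, shuts towards +x, takes about 2 N to move plus a little damping, stays where it is left and does not spring back.
- left_front (a point): Point on the outer face of the left drawer's flat aluminium front (88 mm wide, 62 mm high, from 14 to 76 mm above the desk), midway across it, 60 mm above the desk: a good place to push. A small dark knob (16 mm wide, standing out 16 mm, its top 37 mm above the desk) lies below it on the same front. Axes as the chest's; moves with the drawer.
- middle_front (a point): Point on the outer face of the middle drawer's flat aluminium front (88 mm wide, 62 mm high, from 14 to 76 mm above the desk), midway across it, 60 mm above the desk: a good place to push. A small dark knob (16 mm wide, standing out 16 mm, its top 37 mm above the desk) lies below it on the same front. Axes as the chest's; moves with the drawer.
- right_front (a point): Point on the outer face of the right drawer's flat aluminium front (88 mm wide, 62 mm high, from 14 to 76 mm above the desk), midway across it, 60 mm above the desk: a good place to push. A small dark knob (16 mm wide, standing out 16 mm, its top 37 mm above the desk) lies below it on the same front. Axes as the chest's; moves with the drawer.
- chest_lid (a joint): Angle of the lid in rad: 0 lying shut on the chest, pi/2 upright; starts at 1.1 to 1.4, leaning towards the robot; hard stop at 0. Stiff hinge (about 0.4 N m): stays at any angle, has to be pushed all the way down, about 3 to 6 N at lid_push. It shuts towards the robot (chest's -x) and down.
- lid_hinge (a point): Middle of the lid's hinge line: on the chest's far rim, at x = +75 mm, y = 0, z = 105 mm of the chest. The hinge line runs along the chest's y. The lower side of the lid passes through it. The lid is a flat panel 10 mm thick, 304 mm wide, reaching 156 mm from the hinge; shut, its top is 115 mm above the desk.
- lid_push (a point): Point on the lid's outer (upper) face, midway across, 115 mm from the hinge line, 41 mm short of the free edge: a good place to push. Its z axis points out of that face, its x axis from the free edge towards the hinge.
- stain_bottle: Bystander, loose: amber bottle, 48 mm diameter, 100 mm high, upright beside the chest's left side. Origin: centre of its underside.
- specimen_jar: Bystander, loose: small whitish jar with a white cap, 42 mm diameter, 55 mm high, upright on the desk in front of the drawers. Origin: centre of its underside.
- slide_mailer: Bystander, loose: white box 85 x 32 x 22 mm, flat on the desk at the chest's right side. Origin: centre of its underside, x along its length.
- marker: Bystander, loose: black marker pen 135 x 14 x 13 mm, flat on the desk at the front right of the chest. Origin: centre of its underside, x along its length.
- oil_bottle: Bystander, loose: small amber bottle, 28 mm diameter, 60 mm high, upright behind the chest. Origin: centre of its underside.
- mug: Bystander, loose: white mug, 76 mm diameter, 90 mm high, upright on the desk to the left. Origin: centre of its underside.

How it is judged:
By the outcome, as a careful person would: the job done as asked, in the order asked, and still so for the second after the job is handed in, with the robot touching nothing.
It also fails if it takes over 56 s, if anything falls off the work surface, if the arm or the gripper's body presses on something with over 40 N, if the wrist force passes 120 N, or if a joint passes its speed limit or range.

### The arm

A 6-joint arm with a two-finger parallel gripper is mounted at the origin on the work surface. World frame = base frame: x ahead of the robot, y to its left, z up, the work surface at z = 0. Lengths are in mm, angles in degrees, forces in N, time in s.
With the tool pointing down it reaches from about 300 to 850 mm from the base axis. Payload 4.2 kg.
Tool frame: the origin (TCP) lies at the very end of the fingers, on their centre line; the grasp point (between the pads) lies 19 mm behind it; z points along the fingers, y is the line along which they close (so a half turn about z gives the same grasp; the last joint's range is limited). The gripper opens to 91 mm and grips with 3 to 60 N. Pads are 32 mm wide; open, the fingers measure 118 mm over their backs; the gripper's body (76 mm by 178 mm) begins 60 mm behind the grasp point.
Start: joints at [-68.812, 18.312, 89.639, -0, 72.044, -1.146], TCP at [218.506, -531.882, 213.976] pointing down, gripper open.
Joint ranges: [-177.97, 177.97], [-48.28, 115.42], [12.27, 149.76], [-77.06, 257.06], [2.81, 150.46], [-146.56, 146.56]. Speed limits (degrees/s): [147.25, 147.25, 180, 180, 180, 180].

### API

Orientations are given as [roll, pitch, yaw] about the fixed x, y, z axes, in that order (R = Rz(yaw) Ry(pitch) Rx(roll)).
In Python, from workcell import env, grab_frame gives the robot as it stands. The module is installed in compiled form; this text tells all that it offers.
- The arm moves only by the tool move_arm, never from a script. Its argument "plan" is a list of rows, each an object of numbers: "tx", "ty", "tz": the shift along the tool's x, y, z in cm; "wx", "wy", "wz": the turn, a rotation vector about the tool's x, y, z in rad. In form: [{"tx": .., "ty": .., "tz": .., "wx": .., "wy": .., "wz": ..}, ...]. A call has 1 to 12 rows; each row shifts and turns the commanded pose from where the row before left it, along the tool's axes as they then stand; what a row does not reach is not made up. A row lasts 1/12 s, in which the tool goes at most 41.7 mm and 7.16 degrees, less where a joint would pass 70% of its speed; a pose out of reach is approached as far as the arm can. A call is refused whole if a number of a shift passes 4.17 or a number of a turn 0.125, either way. A call with a gripper value outside its range is refused whole. "gripper" is the finger opening in cm, from 0 to 9.12, set as the call begins (left out, the last holds). The fingers move at their own pace and stop on an object; "force" is the grip in N (left out, the last holds). Time passes only in rows, so rows that do not move let the fingers close. It gives the time, the measured TCP pose, the force, the opening and the grip force at its end, in the units of the state.
- env.state(): the state, without advancing time (a new reading comes with each control period).
- grab_frame(name): name is "side" or "top" or "wrist"; returns a dict with "color" (400x640x3 uint8, red, green, blue), "vfov" (degrees; the focal length in pixels is half the picture's height over the tangent of half this angle, whatever the lens; pixels are square), "cx", "cy" (the principal point, pixels), "view" (4x4, takes a point from world to camera coordinates). Camera axes: x right, y up, looking along -z (the intrinsics and any distortion apply to the point x, -y, -z); pixel columns grow to the right and rows downward; lengths in mm; the calibration is good to about 2 mm. A picture is of the moment at which its call begins. There is no depth.
- env.job_done(): hands the job in; it is judged then, once.
The state is a dict: "time_s": time; "qpos": joint angles; "qvel": joint speeds; "effort": joint torques, N m; "ee_pos": TCP position; "ee_rot": TCP orientation; "force": force on the tool from outside, world axes, zero at the start; "torque": the same for the moment, N m; "gripper_width": finger opening in mm; "gripper_force": force on a finger pad.
Only numpy, scipy, OpenCV 4.12 (cv2) and the standard library are available. Lean on these libraries where they do the work, as an engineer would, in place of code of your own. Each camera call takes 0.05 s, during which the arm holds its last target. There are 200 camera calls.

## Working session

There is one attempt and no reset: what is moved stays moved. The work goes in short steps, Python scripts to look and compute and a tool call to move; the robot and the scene stay as the last step left them, time stands still between calls to the robot, and variables do not carry over. Pictures are saved under pics/ and viewed, at most 10 in all, crops included, and the job is handed in when it is done.

Besides the shell and the picture viewer there is one more tool, called after "Emit:" as name(argument=value, ...), one argument or row to a line, values as JSON. move_arm: Moves the arm, as the interface text tells. Its arguments: {"type":"object","properties":{"plan":{"type":"array","items":{"type":"object","properties":{"tx":{"type":"number"},"ty":{"type":"number"},"tz":{"type":"number"},"wx":{"type":"number"},"wy":{"type":"number"},"wz":{"type":"number"}}}},"gripper":{"type":"number"},"force":{"type":"number"}},"required":["plan"]}

```bash
mkdir -p pics; python3 - <<'E'
from workcell import env, grab_frame
import cv2,numpy as np
print(env.state())
for n in("side","top"):
    f=grab_frame(n); print(n,f["vfov"],f["cx"],f["cy"],f["view"].round(4).tolist() if hasattr(f["view"],"round") else f["view"],[k for k in f])
    cv2.imwrite(f"pics/{n}0.png",f["color"][:,:,::-1])
E
```

```text
{'time_s': 0.0, 'qpos': array([-6.88130401e+01,  1.83517157e+01,  8.97088317e+01, -7.28669661e-04,
        7.20449609e+01, -1.14514168e+00]), 'qvel': array([-0.07347372,  0.02875665,  0.0304502 , -0.1557614 , -0.10747489,
       -0.02135259]), 'effort': array([ 1.84903278e-03, -4.12458444e+01, -2.31972063e+01,  7.29459221e-02,
        4.57600015e-02, -1.42280037e-04]), 'ee_pos': array([ 218.29655551, -531.37388923,  213.10312048]), 'ee_rot': array([-1.79894499e+02, -1.41597016e-03,  2.23323255e+01]), 'force': array([ 0.29604685, -0.2215579 ,  0.69979558]), 'torque': array([ 0.04870061,  0.04100554, -0.03680209]), 'gripper_force': 0.0, 'gripper_width': 91.33668839156034}
side 52.31497590228993 319.47626827206113 204.94946273332852 [[0.9351, 0.3542, 0.0075, -546.2789], [-0.2459, 0.6335, 0.7336, -7.5412], [0.2551, -0.6879, 0.6795, -1231.4258], [0.0, 0.0, 0.0, 1.0]] ['color', 'vfov', 'cx', 'cy', 'view']
top 42.1442200028824 321.72690812580703 190.7141564735632 [[0.02, -0.9996, 0.0219, 51.3875], [0.9888, 0.023, 0.1475, -589.6957], [-0.1479, 0.0187, 0.9888, -1388.1246], [0.0, 0.0, 0.0, 1.0]] ['color', 'vfov', 'cx', 'cy', 'view']
```

View pics/side0.png

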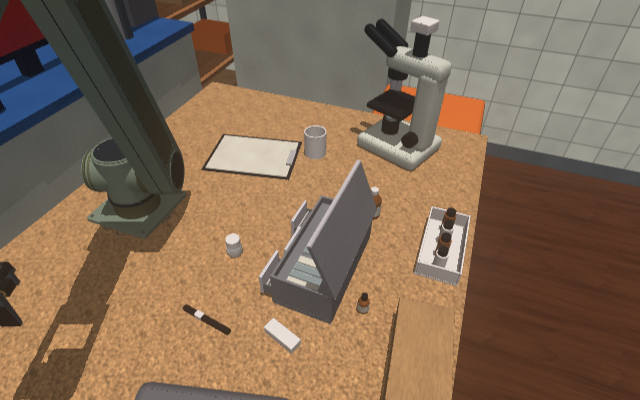

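View pics/top0.png

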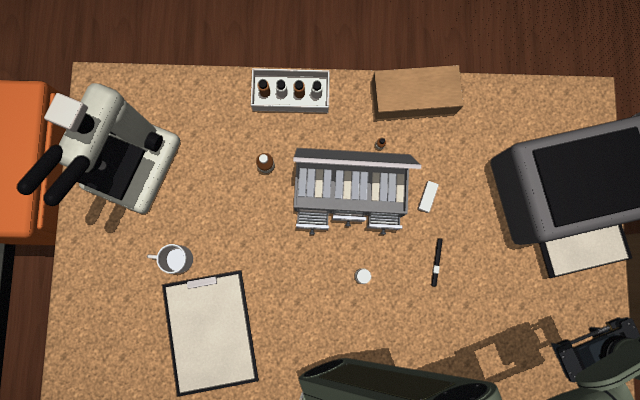

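The side view shows the chest around (320,260) with its lid leaning toward the robot, the jar at (234,245) and the marker at (206,319). The top view shows the chest around (350,185), with drawer fronts at about (312,228), (349,218) and (384,227), the jar at (364,276) and the lid edge at y≈160. Next I'll enlarge both.

```bash
python3 - <<'E'
import cv2
a=cv2.imread('pics/top0.png')[140:245,285:430]; cv2.imwrite('pics/topc.png',cv2.resize(a,None,fx=5.5,fy=5.5,interpolation=cv2.INTER_CUBIC))
a=cv2.imread('pics/side0.png')[155:325,220:390]; cv2.imwrite('pics/sidec.png',cv2.resize(a,None,fx=3.5,fy=3.5,interpolation=cv2.INTER_CUBIC))
E
```

```text
(no output)
```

View pics/topc.png

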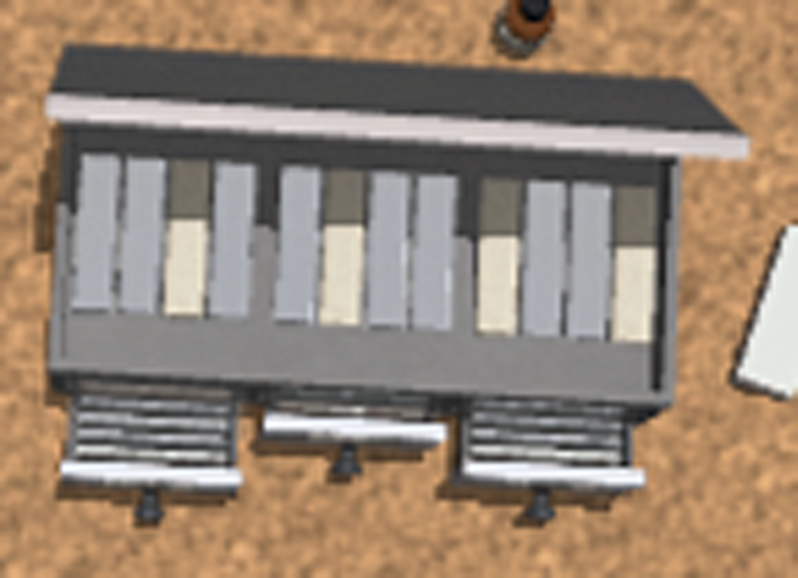

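View pics/sidec.png

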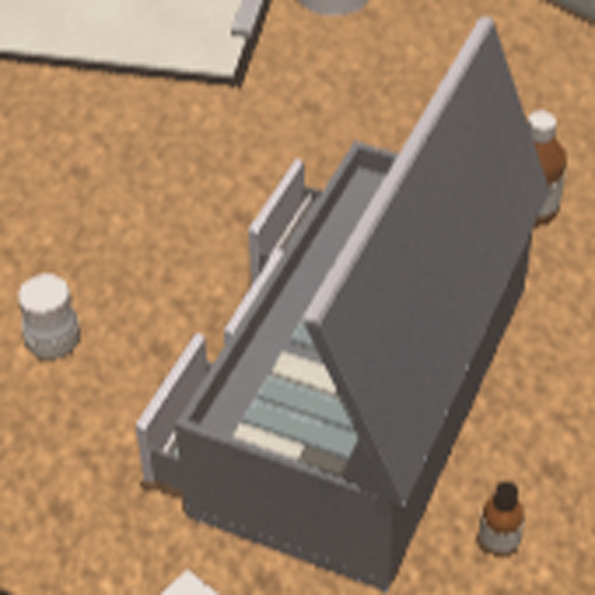

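The top crop gives:
- chest front rim (z=105) from (52,372) to (668,402)
- left, middle and right front strips centred at (150,478), (353,433) and (553,480)
- lid free edge from (47,105) to (747,148)

The side crop gives:
- front-right rim corner at (185,425), front-left rim at (358,148)
- hinge right end at (402,500)
- lid free corners at (312,322) and (487,20)

```bash
cat > h.py <<'E'
import numpy as np
V={"side":(52.31497590228993,319.476,204.949,np.array([[0.9351,0.3542,0.0075,-546.2789],[-0.2459,0.6335,0.7336,-7.5412],[0.2551,-0.6879,0.6795,-1231.4258]])),
"top":(42.1442200028824,321.727,190.715,np.array([[0.02,-0.9996,0.0219,51.3875],[0.9888,0.023,0.1475,-589.6957],[-0.1479,0.0187,0.9888,-1388.1246]]))}
def ray(n,u,v):
    f,cx,cy,M=V[n]; f=200/np.tan(np.radians(f/2)); R=M[:,:3]
    return -R.T@M[:,3], R.T@np.array([(u-cx)/f,-(v-cy)/f,-1])
def onz(n,u,v,z):
    c,d=ray(n,u,v); return c+d*(z-c[2])/d[2]
T=lambda u,v,z:onz("top",285+u/5.5-.4,140+v/5.5-.4,z)
S=lambda u,v,z:onz("side",220+u/3.5-.35,155+v/3.5-.35,z)
def tri(a,b):
    (c,d),(e,f)=a,b; s=np.linalg.lstsq(np.c_[d,-f],e-c,rcond=None)[0]; p,q=c+s[0]*d,e+s[1]*f
    return (p+q)/2,np.linalg.norm(p-q)
E
python3 - <<'E'
from h import *
np.set_printoptions(precision=1,suppress=True)
for k,p in dict(FL=T(52,370,105),FR=T(668,402,105),sFR=S(183,424,105),sFL=S(358,147,105),sHR=S(402,500,105),sBR=S(188,516,0),sBackR=S(388,588,0),
 L1=T(62,468,76),L2=T(240,478,76),M1=T(262,430,76),M2=T(445,437,76),R1=T(463,470,76),R2=T(643,480,76),
 sL=S(302,162,76),sL2=S(250,233,76),sR=S(205,338,76),sR2=S(140,430,76),sM=S(280,255,76),sM2=S(230,333,76),
 knobL=T(150,520,30),knobM=T(348,475,30),knobR=T(540,518,30)).items(): print(k,p)
tr=lambda a,b:tri(ray("top",285+a[0]/5.5-.4,140+a[1]/5.5-.4),ray("side",220+b[0]/3.5-.35,155+b[1]/3.5-.35))
print(tr((747,148),(312,322)),tr((47,105),(487,22)))
for n,u,v,z in [("top",364,276,55),("side",234,240,55),("top",265,159,100),("top",382,142,60),("top",437,262,13),("top",173,258,90)]: print(n,u,v,onz(n,u,v,z))
E
```

```text
FL [534.7 137.  105. ]
FR [ 525.9 -157.6  105. ]
sFR [ 528.1 -156.7  105. ]
sFL [539.2 135.4 105. ]
sHR [ 678.8 -160.7  105. ]
sBR [ 523.9 -157.3    0. ]
sBackR [ 672.4 -160.4    0. ]
L1 [490.4 131.8  76. ]
L2 [487.4  45.5  76. ]
M1 [511.   35.2  76. ]
M2 [509.6 -54.   76. ]
R1 [493.7 -62.9  76. ]
R2 [ 490.7 -150.6   76. ]
sL [492.5 132.8  76. ]
sL2 [485.9  44.   76. ]
sR [498.4 -63.7  76. ]
sR2 [ 492.  -152.2   76. ]
sM [516.2  30.7  76. ]
sM2 [512.9 -53.   76. ]
knobL [469.2  88.5  30. ]
knobM [493.8 -10.2  30. ]
knobR [ 474.3 -106.8   30. ]
(array([ 621.7, -165.2,  251.1]), np.float64(1.5974591893185879)) (array([632.7, 137.4, 250.2]), np.float64(0.03668087089258724))
top 364 276 [358.8 -53.3  55. ]
side 234 240 [365.6 -54.4  55. ]
top 265 159 [661.9 218.1 100. ]
top 382 142 [726.3 -99.8  60. ]
top 437 262 [ 400.6 -260.1   13. ]
top 173 258 [395.6 448.1  90. ]
```

The chest yaw is about -0.036 rad, its front centre is (532,-10), and its hinge is at (682,-16). The lid is at about 1.21 rad. The drawer faces are at x≈488 (left), 512 (middle) and 492 (right). I'll close the fingers, turn to the chest's yaw and move to the right drawer.

Emit:
move_arm(
  plan=[
    {"wz":0.1063},
    {"wz":0.1063},
    {"wz":0.1063},
    {"wz":0.1063},
    {"tx":1.35,"ty":-2.68},
    {"tx":1.35,"ty":-2.68},
    {"tx":1.35,"ty":-2.68},
    {"tx":1.35,"ty":-2.68},
    {"tx":1.35,"ty":-2.68},
    {"tx":1.35,"ty":-2.68},
    {"tx":1.35,"ty":-2.68},
    {"tx":1.35,"ty":-2.68},
  ],
  gripper=0,
  force=10,
)

```text
schema error: expected keys tx, ty, tz, wx, wy, wz
```

Emit:
move_arm(
  plan=[
    {"tx":1.35,"ty":-2.68},
    {"tx":1.35,"ty":-2.68},
    {"tx":1.35,"ty":-2.68},
    {"tx":1.35,"ty":-2.68},
    {"tx":1.35,"ty":-2.68},
    {"tx":1.35,"ty":-2.68},
    {"tx":1.35,"ty":-2.68},
    {"tx":1.35,"ty":-2.68},
    {},
    {},
  ],
)

```text
schema error: expected keys tx, ty, tz, wx, wy, wz
```

Emit:
move_arm(
  plan=[
    {"tx":0,"ty":0,"tz":0,"wx":0,"wy":0,"wz":0.1063},
    {"tx":0,"ty":0,"tz":0,"wx":0,"wy":0,"wz":0.1063},
    {"tx":0,"ty":0,"tz":0,"wx":0,"wy":0,"wz":0.1063},
    {"tx":0,"ty":0,"tz":0,"wx":0,"wy":0,"wz":0.1063},
    {"tx":1.35,"ty":-2.68,"tz":0,"wx":0,"wy":0,"wz":0},
    {"tx":1.35,"ty":-2.68,"tz":0,"wx":0,"wy":0,"wz":0},
    {"tx":1.35,"ty":-2.68,"tz":0,"wx":0,"wy":0,"wz":0},
    {"tx":1.35,"ty":-2.68,"tz":0,"wx":0,"wy":0,"wz":0},
    {"tx":1.35,"ty":-2.68,"tz":0,"wx":0,"wy":0,"wz":0},
    {"tx":1.35,"ty":-2.68,"tz":0,"wx":0,"wy":0,"wz":0},
    {"tx":1.35,"ty":-2.68,"tz":0,"wx":0,"wy":0,"wz":0},
    {"tx":1.35,"ty":-2.68,"tz":0,"wx":0,"wy":0,"wz":0},
  ],
  gripper=0,
  force=10,
)

```text
time_s: 1.1
ee_pos: [334.3, -319.9, 213.7]
ee_rot: [-180.0, 0.0, -2.0]
force: [0.0, 0.0, 0.9]
gripper_width: 14.0
gripper_force: 0.0
```

Emit:
move_arm(
  plan=[
    {"tx":1.35,"ty":-2.68,"tz":0,"wx":0,"wy":0,"wz":0},
    {"tx":1.35,"ty":-2.68,"tz":0,"wx":0,"wy":0,"wz":0},
    {"tx":1.35,"ty":-2.68,"tz":0,"wx":0,"wy":0,"wz":0},
    {"tx":1.35,"ty":-2.68,"tz":0,"wx":0,"wy":0,"wz":0},
    {"tx":1.35,"ty":-2.68,"tz":0,"wx":0,"wy":0,"wz":0},
    {"tx":1.35,"ty":-2.68,"tz":0,"wx":0,"wy":0,"wz":0},
    {"tx":1.35,"ty":-2.68,"tz":0,"wx":0,"wy":0,"wz":0},
    {"tx":1.35,"ty":-2.68,"tz":0,"wx":0,"wy":0,"wz":0},
    {"tx":0,"ty":0,"tz":0,"wx":0,"wy":0,"wz":0},
    {"tx":0,"ty":0,"tz":0,"wx":0,"wy":0,"wz":0},
  ],
)

```text
time_s: 1.93
ee_pos: [449.6, -110.0, 213.5]
ee_rot: [180.0, 0.1, -1.8]
force: [-0.1, 0.4, -0.5]
gripper_width: 0.7
gripper_force: 0.0
```

Emit:
move_arm(
  plan=[
    {"tx":0,"ty":0,"tz":2.0,"wx":0,"wy":0,"wz":0},
    {"tx":0,"ty":0,"tz":2.0,"wx":0,"wy":0,"wz":0},
    {"tx":0,"ty":0,"tz":2.0,"wx":0,"wy":0,"wz":0},
    {"tx":0,"ty":0,"tz":2.0,"wx":0,"wy":0,"wz":0},
    {"tx":0,"ty":0,"tz":2.0,"wx":0,"wy":0,"wz":0},
    {"tx":0,"ty":0,"tz":2.0,"wx":0,"wy":0,"wz":0},
    {"tx":0,"ty":0,"tz":2.0,"wx":0,"wy":0,"wz":0},
    {"tx":0,"ty":0,"tz":2.0,"wx":0,"wy":0,"wz":0},
    {"tx":0.4,"ty":0,"tz":0,"wx":0,"wy":0,"wz":0},
    {"tx":0.4,"ty":0,"tz":0,"wx":0,"wy":0,"wz":0},
    {"tx":0.4,"ty":0,"tz":0,"wx":0,"wy":0,"wz":0},
    {"tx":0.4,"ty":0,"tz":0,"wx":0,"wy":0,"wz":0},
  ],
)

```text
time_s: 2.93
ee_pos: [467.1, -112.3, 55.3]
ee_rot: [180.0, -0.2, -2.1]
force: [0.0, -0.5, -0.6]
gripper_width: 0.3
gripper_force: 0.0
```

Emit:
move_arm(
  plan=[
    {"tx":0.3,"ty":0,"tz":0,"wx":0,"wy":0,"wz":0},
    {"tx":0.3,"ty":0,"tz":0,"wx":0,"wy":0,"wz":0},
    {"tx":0.3,"ty":0,"tz":0,"wx":0,"wy":0,"wz":0},
    {"tx":0.3,"ty":0,"tz":0,"wx":0,"wy":0,"wz":0},
    {"tx":0.3,"ty":0,"tz":0,"wx":0,"wy":0,"wz":0},
    {"tx":0.3,"ty":0,"tz":0,"wx":0,"wy":0,"wz":0},
  ],
)

```text
time_s: 3.43
ee_pos: [483.4, -112.1, 54.0]
ee_rot: [-180.0, 0.0, -2.0]
force: [-1.6, -0.3, 1.9]
gripper_width: 0.7
gripper_force: 1.1
```

Emit:
move_arm(
  plan=[
    {"tx":0.25,"ty":0,"tz":0,"wx":0,"wy":0,"wz":0},
    {"tx":0.25,"ty":0,"tz":0,"wx":0,"wy":0,"wz":0},
    {"tx":0.25,"ty":0,"tz":0,"wx":0,"wy":0,"wz":0},
    {"tx":0.25,"ty":0,"tz":0,"wx":0,"wy":0,"wz":0},
    {"tx":0.25,"ty":0,"tz":0,"wx":0,"wy":0,"wz":0},
    {"tx":0.25,"ty":0,"tz":0,"wx":0,"wy":0,"wz":0},
    {"tx":0.2,"ty":0,"tz":0,"wx":0,"wy":0,"wz":0},
    {"tx":0.2,"ty":0,"tz":0,"wx":0,"wy":0,"wz":0},
    {"tx":0.2,"ty":0,"tz":0,"wx":0,"wy":0,"wz":0},
    {"tx":0.1,"ty":0,"tz":0,"wx":0,"wy":0,"wz":0},
  ],
)

```text
time_s: 4.27
ee_pos: [505.8, -112.9, 53.9]
ee_rot: [-180.0, -0.0, -2.0]
force: [-1.8, 1.0, 0.9]
gripper_width: 0.4
gripper_force: 1.0
```

Emit:
move_arm(
  plan=[
    {"tx":0.1,"ty":0,"tz":0,"wx":0,"wy":0,"wz":0},
    {"tx":0.1,"ty":0,"tz":0,"wx":0,"wy":0,"wz":0},
    {"tx":0.1,"ty":0,"tz":0,"wx":0,"wy":0,"wz":0},
    {"tx":0.1,"ty":0,"tz":0,"wx":0,"wy":0,"wz":0},
  ],
)

```text
time_s: 4.6
ee_pos: [508.1, -113.0, 53.9]
ee_rot: [-180.0, 0.2, -2.0]
force: [-7.0, 0.7, 6.6]
gripper_width: 0.5
gripper_force: 4.0
```

Emit:
move_arm(
  plan=[
    {"tx":0.1,"ty":0,"tz":0,"wx":0,"wy":0,"wz":0},
    {"tx":0.1,"ty":0,"tz":0,"wx":0,"wy":0,"wz":0},
    {"tx":0,"ty":0,"tz":0,"wx":0,"wy":0,"wz":0},
    {"tx":0,"ty":0,"tz":0,"wx":0,"wy":0,"wz":0},
  ],
)

```text
time_s: 4.93
ee_pos: [507.9, -113.0, 53.9]
ee_rot: [-180.0, 0.4, -2.0]
force: [-11.3, 0.3, 8.8]
gripper_width: 0.7
gripper_force: 5.5
```

Emit:
move_arm(
  plan=[
    {"tx":-0.7,"ty":0,"tz":0,"wx":0,"wy":0,"wz":0},
    {"tx":-1.5,"ty":0,"tz":0,"wx":0,"wy":0,"wz":0},
    {"tx":-2.0,"ty":0,"tz":0,"wx":0,"wy":0,"wz":0},
    {"tx":0,"ty":-2.0,"tz":0,"wx":0,"wy":0,"wz":0},
    {"tx":0,"ty":-2.0,"tz":0,"wx":0,"wy":0,"wz":0},
    {"tx":0,"ty":-2.0,"tz":0,"wx":0,"wy":0,"wz":0},
    {"tx":0,"ty":-2.0,"tz":0,"wx":0,"wy":0,"wz":0},
    {"tx":0,"ty":-2.0,"tz":0,"wx":0,"wy":0,"wz":0},
    {"tx":0.3,"ty":0,"tz":0,"wx":0,"wy":0,"wz":0},
    {"tx":0.3,"ty":0,"tz":0,"wx":0,"wy":0,"wz":0},
    {"tx":0.3,"ty":0,"tz":0,"wx":0,"wy":0,"wz":0},
    {"tx":0.3,"ty":0,"tz":0,"wx":0,"wy":0,"wz":0},
  ],
)

```text
time_s: 5.93
ee_pos: [486.0, -13.0, 54.0]
ee_rot: [180.0, -0.1, -2.1]
force: [-0.5, 0.0, 0.0]
gripper_width: 0.2
gripper_force: 0.0
```

Emit:
move_arm(
  plan=[
    {"tx":0.25,"ty":0,"tz":0,"wx":0,"wy":0,"wz":0},
    {"tx":0.25,"ty":0,"tz":0,"wx":0,"wy":0,"wz":0},
    {"tx":0.25,"ty":0,"tz":0,"wx":0,"wy":0,"wz":0},
    {"tx":0.25,"ty":0,"tz":0,"wx":0,"wy":0,"wz":0},
    {"tx":0.25,"ty":0,"tz":0,"wx":0,"wy":0,"wz":0},
    {"tx":0.2,"ty":0,"tz":0,"wx":0,"wy":0,"wz":0},
    {"tx":0.2,"ty":0,"tz":0,"wx":0,"wy":0,"wz":0},
  ],
)

```text
time_s: 6.52
ee_pos: [501.2, -12.9, 53.7]
ee_rot: [180.0, 0.1, -2.0]
force: [-3.0, -1.2, 0.3]
gripper_width: 0.6
gripper_force: 1.1
```

Expected stop is TCP x≈511.6.

Emit:
move_arm(
  plan=[
    {"tx":0.15,"ty":0,"tz":0,"wx":0,"wy":0,"wz":0},
    {"tx":0.15,"ty":0,"tz":0,"wx":0,"wy":0,"wz":0},
    {"tx":0.15,"ty":0,"tz":0,"wx":0,"wy":0,"wz":0},
    {"tx":0.1,"ty":0,"tz":0,"wx":0,"wy":0,"wz":0},
    {"tx":0.1,"ty":0,"tz":0,"wx":0,"wy":0,"wz":0},
    {"tx":0.1,"ty":0,"tz":0,"wx":0,"wy":0,"wz":0},
    {"tx":0.1,"ty":0,"tz":0,"wx":0,"wy":0,"wz":0},
    {"tx":0.1,"ty":0,"tz":0,"wx":0,"wy":0,"wz":0},
    {"tx":0.1,"ty":0,"tz":0,"wx":0,"wy":0,"wz":0},
    {"tx":0.1,"ty":0,"tz":0,"wx":0,"wy":0,"wz":0},
  ],
)

```text
time_s: 7.35
ee_pos: [511.5, -13.0, 53.9]
ee_rot: [-180.0, 0.2, -2.0]
force: [-8.3, 0.7, 4.0]
gripper_width: 0.7
gripper_force: 4.1
```

Emit:
move_arm(
  plan=[
    {"tx":0.1,"ty":0,"tz":0,"wx":0,"wy":0,"wz":0},
    {"tx":0.1,"ty":0,"tz":0,"wx":0,"wy":0,"wz":0},
    {"tx":0,"ty":0,"tz":0,"wx":0,"wy":0,"wz":0},
  ],
)

```text
time_s: 7.6
ee_pos: [511.4, -13.0, 54.0]
ee_rot: [-180.0, 0.4, -2.0]
force: [-10.8, -0.4, 7.0]
gripper_width: 0.3
gripper_force: 5.6
```

Emit:
move_arm(
  plan=[
    {"tx":-0.7,"ty":0,"tz":0,"wx":0,"wy":0,"wz":0},
    {"tx":-1.5,"ty":0,"tz":0,"wx":0,"wy":0,"wz":0},
    {"tx":-2.0,"ty":0,"tz":0,"wx":0,"wy":0,"wz":0},
    {"tx":-2.2,"ty":0,"tz":0,"wx":0,"wy":0,"wz":0},
    {"tx":0,"ty":0,"tz":0,"wx":0,"wy":0,"wz":0},
    {"tx":0,"ty":-2.0,"tz":0,"wx":0,"wy":0,"wz":0},
    {"tx":0,"ty":-2.0,"tz":0,"wx":0,"wy":0,"wz":0},
    {"tx":0,"ty":-2.0,"tz":0,"wx":0,"wy":0,"wz":0},
    {"tx":0,"ty":-2.0,"tz":0,"wx":0,"wy":0,"wz":0},
    {"tx":0,"ty":-2.0,"tz":0,"wx":0,"wy":0,"wz":0},
    {"tx":0.3,"ty":0,"tz":0,"wx":0,"wy":0,"wz":0},
    {"tx":0.3,"ty":0,"tz":0,"wx":0,"wy":0,"wz":0},
  ],
)

```text
time_s: 8.6
ee_pos: [462.3, 89.6, 54.4]
ee_rot: [-180.0, -0.2, -1.9]
force: [0.4, 0.1, 0.1]
gripper_width: 0.6
gripper_force: 0.0
```

Emit:
move_arm(
  plan=[
    {"tx":0.25,"ty":0,"tz":0,"wx":0,"wy":0,"wz":0},
    {"tx":0.25,"ty":0,"tz":0,"wx":0,"wy":0,"wz":0},
    {"tx":0.25,"ty":0,"tz":0,"wx":0,"wy":0,"wz":0},
    {"tx":0.25,"ty":0,"tz":0,"wx":0,"wy":0,"wz":0},
    {"tx":0.25,"ty":0,"tz":0,"wx":0,"wy":0,"wz":0},
    {"tx":0.25,"ty":0,"tz":0,"wx":0,"wy":0,"wz":0},
    {"tx":0.25,"ty":0,"tz":0,"wx":0,"wy":0,"wz":0},
  ],
)

```text
time_s: 9.18
ee_pos: [477.8, 87.6, 53.7]
ee_rot: [180.0, 0.1, -2.0]
force: [-2.4, -0.5, 0.2]
gripper_width: 0.7
gripper_force: 1.1
```

Emit:
move_arm(
  plan=[
    {"tx":0.25,"ty":0,"tz":0,"wx":0,"wy":0,"wz":0},
    {"tx":0.25,"ty":0,"tz":0,"wx":0,"wy":0,"wz":0},
    {"tx":0.25,"ty":0,"tz":0,"wx":0,"wy":0,"wz":0},
    {"tx":0.25,"ty":0,"tz":0,"wx":0,"wy":0,"wz":0},
    {"tx":0.25,"ty":0,"tz":0,"wx":0,"wy":0,"wz":0},
    {"tx":0.25,"ty":0,"tz":0,"wx":0,"wy":0,"wz":0},
    {"tx":0.25,"ty":0,"tz":0,"wx":0,"wy":0,"wz":0},
    {"tx":0.25,"ty":0,"tz":0,"wx":0,"wy":0,"wz":0},
    {"tx":0.25,"ty":0,"tz":0,"wx":0,"wy":0,"wz":0},
    {"tx":0.25,"ty":0,"tz":0,"wx":0,"wy":0,"wz":0},
    {"tx":0.2,"ty":0,"tz":0,"wx":0,"wy":0,"wz":0},
    {"tx":0.15,"ty":0,"tz":0,"wx":0,"wy":0,"wz":0},
  ],
)

```text
time_s: 10.18
ee_pos: [506.9, 87.2, 53.9]
ee_rot: [-180.0, -0.0, -2.0]
force: [-2.8, 0.1, -1.9]
gripper_width: 0.3
gripper_force: 1.0
```

Emit:
move_arm(
  plan=[
    {"tx":0.1,"ty":0,"tz":0,"wx":0,"wy":0,"wz":0},
    {"tx":0.1,"ty":0,"tz":0,"wx":0,"wy":0,"wz":0},
    {"tx":0.1,"ty":0,"tz":0,"wx":0,"wy":0,"wz":0},
    {"tx":0.1,"ty":0,"tz":0,"wx":0,"wy":0,"wz":0},
    {"tx":0.1,"ty":0,"tz":0,"wx":0,"wy":0,"wz":0},
    {"tx":0.1,"ty":0,"tz":0,"wx":0,"wy":0,"wz":0},
    {"tx":0.1,"ty":0,"tz":0,"wx":0,"wy":0,"wz":0},
    {"tx":0.1,"ty":0,"tz":0,"wx":0,"wy":0,"wz":0},
    {"tx":0,"ty":0,"tz":0,"wx":0,"wy":0,"wz":0},
  ],
)

```text
time_s: 10.93
ee_pos: [515.0, 86.9, 54.0]
ee_rot: [-180.0, -0.0, -2.0]
force: [-1.7, 1.1, -1.0]
gripper_width: 0.4
gripper_force: 0.8
```

Emit:
move_arm(
  plan=[
    {"tx":0.1,"ty":0,"tz":0,"wx":0,"wy":0,"wz":0},
    {"tx":0.1,"ty":0,"tz":0,"wx":0,"wy":0,"wz":0},
    {"tx":0.1,"ty":0,"tz":0,"wx":0,"wy":0,"wz":0},
    {"tx":0.1,"ty":0,"tz":0,"wx":0,"wy":0,"wz":0},
    {"tx":0,"ty":0,"tz":0,"wx":0,"wy":0,"wz":0},
  ],
)

```text
time_s: 11.35
ee_pos: [514.8, 86.8, 54.1]
ee_rot: [180.0, 0.4, -2.1]
force: [-11.4, 2.6, 7.8]
gripper_width: 0.6
gripper_force: 6.0
```

All three drawers hit their hard stops. The stops line up with the chest's yaw. Next I go up and over the lid.

Emit:
move_arm(
  plan=[
    {"tx":-0.7,"ty":0,"tz":0,"wx":0,"wy":0,"wz":0},
    {"tx":-1.2,"ty":0,"tz":0,"wx":0,"wy":0,"wz":0},
    {"tx":-1.3,"ty":0,"tz":0,"wx":0,"wy":0,"wz":0},
    {"tx":-0.5,"ty":0,"tz":-2.0,"wx":0,"wy":0,"wz":0},
    {"tx":-0.5,"ty":0,"tz":-3.0,"wx":0,"wy":0,"wz":0},
    {"tx":0,"ty":0,"tz":-3.5,"wx":0,"wy":0,"wz":0},
    {"tx":0,"ty":0,"tz":-3.5,"wx":0,"wy":0,"wz":0},
    {"tx":0,"ty":0,"tz":-3.5,"wx":0,"wy":0,"wz":0},
    {"tx":0,"ty":0,"tz":-3.5,"wx":0,"wy":0,"wz":0},
    {"tx":0,"ty":0,"tz":-3.5,"wx":0,"wy":0,"wz":0},
    {"tx":0,"ty":0,"tz":-2.5,"wx":0,"wy":0,"wz":0},
    {"tx":0,"ty":0,"tz":0,"wx":0,"wy":0,"wz":0},
  ],
)

```text
time_s: 12.35
ee_pos: [480.4, 88.5, 310.6]
ee_rot: [-179.9, -0.9, -2.0]
force: [0.6, -0.3, -0.1]
gripper_width: 0.5
gripper_force: 0.0
```

```bash
python3 - <<'E'
from workcell import env, grab_frame
import cv2,numpy as np
s=env.state(); print(s["ee_pos"],s["qpos"])
a=[cv2.resize(grab_frame(n)["color"][y:y+150,x:x+160,::-1],None,fx=2.5,fy=2.5,interpolation=cv2.INTER_CUBIC) for n,x,y in(("side",220,160),("top",285,130))]
cv2.imwrite("pics/mid.png",np.hstack(a))
E
```

```text
[480.36152486  88.53231011 310.62788006] [ 9.11616123e+00  7.11151915e+00  9.06519591e+01 -3.32836661e-02
  8.13349152e+01  1.01159537e+02]
```

View pics/mid.png

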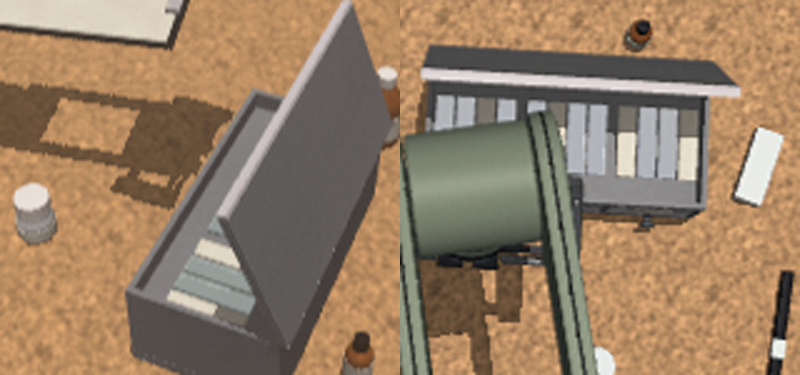

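The combined view shows all three fronts flush in the side half, with no protrusion past the rim at (130,295)-(255,95). The lid is still up and everything else is undisturbed.

Emit:
move_arm(
  plan=[
    {"tx":3.2,"ty":1.37,"tz":0,"wx":0,"wy":0,"wz":0},
    {"tx":3.2,"ty":1.37,"tz":0,"wx":0,"wy":0,"wz":0},
    {"tx":3.2,"ty":1.37,"tz":0,"wx":0,"wy":0,"wz":0},
    {"tx":3.2,"ty":1.37,"tz":0,"wx":0,"wy":0,"wz":0},
    {"tx":3.2,"ty":1.37,"tz":0,"wx":0,"wy":0,"wz":0},
    {"tx":3.2,"ty":1.37,"tz":0,"wx":0,"wy":0,"wz":0},
    {"tx":3.2,"ty":1.37,"tz":0,"wx":0,"wy":0,"wz":0},
    {"tx":0,"ty":0,"tz":0,"wx":0,"wy":0,"wz":0},
    {"tx":0,"ty":0,"tz":0,"wx":0,"wy":0,"wz":0},
  ],
)

```text
time_s: 13.2
ee_pos: [697.9, -16.6, 299.8]
ee_rot: [180.0, 0.3, -2.1]
force: [-0.2, -0.2, 0.9]
gripper_width: 0.5
gripper_force: 0.0
```

Emit:
move_arm(
  plan=[
    {"tx":0,"ty":0,"tz":2.1,"wx":0,"wy":0,"wz":0},
    {"tx":0,"ty":0,"tz":2.1,"wx":0,"wy":0,"wz":0},
    {"tx":0,"ty":0,"tz":2.1,"wx":0,"wy":0,"wz":0},
    {"tx":0,"ty":0,"tz":2.1,"wx":0,"wy":0,"wz":0},
    {"tx":0,"ty":0,"tz":0,"wx":0,"wy":0,"wz":0},
    {"tx":-0.4,"ty":0,"tz":0,"wx":0,"wy":0,"wz":0},
    {"tx":-0.4,"ty":0,"tz":0,"wx":0,"wy":0,"wz":0},
    {"tx":-0.4,"ty":0,"tz":0,"wx":0,"wy":0,"wz":0},
    {"tx":-0.4,"ty":0,"tz":0,"wx":0,"wy":0,"wz":0},
  ],
)

```text
time_s: 13.95
ee_pos: [681.1, -14.9, 221.9]
ee_rot: [180.0, -0.2, -2.0]
force: [0.1, 0.6, -0.1]
gripper_width: 0.5
gripper_force: 0.0
```

Emit:
move_arm(
  plan=[
    {"tx":-0.3,"ty":0,"tz":0,"wx":0,"wy":0,"wz":0},
    {"tx":-0.3,"ty":0,"tz":0,"wx":0,"wy":0,"wz":0},
    {"tx":-0.3,"ty":0,"tz":0,"wx":0,"wy":0,"wz":0},
    {"tx":-0.3,"ty":0,"tz":0,"wx":0,"wy":0,"wz":0},
    {"tx":-0.2,"ty":0,"tz":0,"wx":0,"wy":0,"wz":0},
    {"tx":0,"ty":0,"tz":0,"wx":0,"wy":0,"wz":0},
  ],
)

```text
time_s: 14.45
ee_pos: [666.7, -14.6, 220.0]
ee_rot: [180.0, 0.0, -2.0]
force: [-0.2, 0.3, -0.6]
gripper_width: -0.2
gripper_force: 0.0
```

Emit:
move_arm(
  plan=[
    {"tx":-0.37,"ty":0,"tz":0.146,"wx":0,"wy":0,"wz":0},
    {"tx":-0.37,"ty":0,"tz":0.146,"wx":0,"wy":0,"wz":0},
    {"tx":-0.37,"ty":0,"tz":0.146,"wx":0,"wy":0,"wz":0},
    {"tx":-0.37,"ty":0,"tz":0.146,"wx":0,"wy":0,"wz":0},
    {"tx":-0.37,"ty":0,"tz":0.146,"wx":0,"wy":0,"wz":0},
    {"tx":-0.37,"ty":0,"tz":0.146,"wx":0,"wy":0,"wz":0},
  ],
)

```text
time_s: 14.95
ee_pos: [644.9, -13.8, 211.2]
ee_rot: [180.0, -0.1, -2.0]
force: [3.2, 0.1, 0.1]
gripper_width: 0.6
gripper_force: 1.3
```

Emit:
move_arm(
  plan=[
    {"tx":-0.333,"ty":0,"tz":0.217,"wx":0,"wy":0,"wz":0},
    {"tx":-0.333,"ty":0,"tz":0.217,"wx":0,"wy":0,"wz":0},
    {"tx":-0.333,"ty":0,"tz":0.217,"wx":0,"wy":0,"wz":0},
    {"tx":-0.333,"ty":0,"tz":0.217,"wx":0,"wy":0,"wz":0},
    {"tx":-0.333,"ty":0,"tz":0.217,"wx":0,"wy":0,"wz":0},
    {"tx":-0.333,"ty":0,"tz":0.217,"wx":0,"wy":0,"wz":0},
  ],
)

```text
time_s: 15.45
ee_pos: [624.4, -13.0, 197.9]
ee_rot: [180.0, 0.0, -2.0]
force: [1.3, -0.7, 2.3]
gripper_width: 0.5
gripper_force: 1.3
```

In contact at about 3 N, and the tip follows the planned arc.

Emit:
move_arm(
  plan=[
    {"tx":-0.283,"ty":0,"tz":0.279,"wx":0,"wy":0,"wz":0},
    {"tx":-0.283,"ty":0,"tz":0.279,"wx":0,"wy":0,"wz":0},
    {"tx":-0.283,"ty":0,"tz":0.279,"wx":0,"wy":0,"wz":0},
    {"tx":-0.283,"ty":0,"tz":0.279,"wx":0,"wy":0,"wz":0},
    {"tx":-0.283,"ty":0,"tz":0.279,"wx":0,"wy":0,"wz":0},
    {"tx":-0.283,"ty":0,"tz":0.279,"wx":0,"wy":0,"wz":0},
  ],
)

```text
time_s: 15.95
ee_pos: [607.7, -12.4, 181.0]
ee_rot: [180.0, 0.0, -2.0]
force: [2.2, 0.3, 1.7]
gripper_width: 0.5
gripper_force: 1.2
```

Emit:
move_arm(
  plan=[
    {"tx":-0.222,"ty":0,"tz":0.329,"wx":0,"wy":0,"wz":0},
    {"tx":-0.222,"ty":0,"tz":0.329,"wx":0,"wy":0,"wz":0},
    {"tx":-0.222,"ty":0,"tz":0.329,"wx":0,"wy":0,"wz":0},
    {"tx":-0.222,"ty":0,"tz":0.329,"wx":0,"wy":0,"wz":0},
    {"tx":-0.222,"ty":0,"tz":0.329,"wx":0,"wy":0,"wz":0},
    {"tx":-0.222,"ty":0,"tz":0.329,"wx":0,"wy":0,"wz":0},
  ],
)

```text
time_s: 16.45
ee_pos: [594.5, -12.0, 161.3]
ee_rot: [180.0, -0.0, -2.0]
force: [0.7, -0.4, 2.0]
gripper_width: 0.7
gripper_force: 1.1
```

Emit:
move_arm(
  plan=[
    {"tx":-0.152,"ty":0,"tz":0.367,"wx":0,"wy":0,"wz":0},
    {"tx":-0.152,"ty":0,"tz":0.367,"wx":0,"wy":0,"wz":0},
    {"tx":-0.152,"ty":0,"tz":0.367,"wx":0,"wy":0,"wz":0},
    {"tx":-0.152,"ty":0,"tz":0.367,"wx":0,"wy":0,"wz":0},
    {"tx":-0.152,"ty":0,"tz":0.367,"wx":0,"wy":0,"wz":0},
    {"tx":-0.152,"ty":0,"tz":0.367,"wx":0,"wy":0,"wz":0},
  ],
)

```text
time_s: 16.95
ee_pos: [585.5, -11.6, 139.2]
ee_rot: [180.0, -0.0, -2.0]
force: [-0.3, -0.4, 2.0]
gripper_width: 0.6
gripper_force: 1.0
```

Emit:
move_arm(
  plan=[
    {"tx":-0.05,"ty":0,"tz":0.22,"wx":0,"wy":0,"wz":0},
    {"tx":-0.05,"ty":0,"tz":0.22,"wx":0,"wy":0,"wz":0},
    {"tx":-0.05,"ty":0,"tz":0.22,"wx":0,"wy":0,"wz":0},
    {"tx":-0.05,"ty":0,"tz":0.22,"wx":0,"wy":0,"wz":0},
    {"tx":-0.05,"ty":0,"tz":0.2,"wx":0,"wy":0,"wz":0},
    {"tx":-0.05,"ty":0,"tz":0.2,"wx":0,"wy":0,"wz":0},
    {"tx":-0.05,"ty":0,"tz":0.15,"wx":0,"wy":0,"wz":0},
    {"tx":0,"ty":0,"tz":0.15,"wx":0,"wy":0,"wz":0},
    {"tx":0,"ty":0,"tz":0.1,"wx":0,"wy":0,"wz":0},
    {"tx":0,"ty":0,"tz":0.1,"wx":0,"wy":0,"wz":0},
  ],
)

```text
time_s: 17.78
ee_pos: [581.9, -11.5, 121.7]
ee_rot: [180.0, 0.0, -2.0]
force: [-1.8, 0.7, 1.4]
gripper_width: 0.6
gripper_force: 1.0
```

Emit:
move_arm(
  plan=[
    {"tx":0,"ty":0,"tz":0.1,"wx":0,"wy":0,"wz":0},
    {"tx":0,"ty":0,"tz":0.1,"wx":0,"wy":0,"wz":0},
    {"tx":0,"ty":0,"tz":0.1,"wx":0,"wy":0,"wz":0},
    {"tx":0,"ty":0,"tz":0.1,"wx":0,"wy":0,"wz":0},
    {"tx":0,"ty":0,"tz":0.1,"wx":0,"wy":0,"wz":0},
    {"tx":0,"ty":0,"tz":0.1,"wx":0,"wy":0,"wz":0},
    {"tx":0,"ty":0,"tz":0.1,"wx":0,"wy":0,"wz":0},
  ],
)

```text
time_s: 18.37
ee_pos: [582.0, -11.5, 115.2]
ee_rot: [180.0, 0.0, -2.0]
force: [-4.4, 1.1, 11.1]
gripper_width: 0.5
gripper_force: 5.1
```

Emit:
move_arm(
  plan=[
    {"tx":0,"ty":0,"tz":0.05,"wx":0,"wy":0,"wz":0},
    {"tx":0,"ty":0,"tz":0.05,"wx":0,"wy":0,"wz":0},
    {"tx":0,"ty":0,"tz":0,"wx":0,"wy":0,"wz":0},
    {"tx":0,"ty":0,"tz":0,"wx":0,"wy":0,"wz":0},
  ],
)

```text
time_s: 18.7
ee_pos: [582.0, -11.5, 115.2]
ee_rot: [180.0, -0.0, -2.0]
force: [-4.1, 0.9, 8.8]
gripper_width: 0.3
gripper_force: 4.8
```

Stopped at z=115.2, so the lid is down on its stop. I'll lift clear and check.

Emit:
move_arm(
  plan=[
    {"tx":0,"ty":0,"tz":-0.5,"wx":0,"wy":0,"wz":0},
    {"tx":0,"ty":0,"tz":-1.5,"wx":0,"wy":0,"wz":0},
    {"tx":0,"ty":0,"tz":-3,"wx":0,"wy":0,"wz":0},
    {"tx":0,"ty":0,"tz":-3,"wx":0,"wy":0,"wz":0},
    {"tx":0,"ty":0,"tz":-3,"wx":0,"wy":0,"wz":0},
    {"tx":-1,"ty":2.5,"tz":-2,"wx":0,"wy":0,"wz":0},
    {"tx":-1,"ty":3,"tz":0,"wx":0,"wy":0,"wz":0},
    {"tx":-1,"ty":3,"tz":0,"wx":0,"wy":0,"wz":0},
    {"tx":-1,"ty":3,"tz":0,"wx":0,"wy":0,"wz":0},
    {"tx":-1,"ty":3,"tz":0,"wx":0,"wy":0,"wz":0},
    {"tx":-1,"ty":3,"tz":0,"wx":0,"wy":0,"wz":0},
    {"tx":-1,"ty":3,"tz":0,"wx":0,"wy":0,"wz":0},
  ],
)

```text
time_s: 19.7
ee_pos: [504.6, -215.4, 243.9]
ee_rot: [180.0, -0.1, -2.0]
force: [-0.0, -0.7, -0.5]
gripper_width: 0.4
gripper_force: 0.0
```

Emit:
move_arm(
  plan=[
    {"tx":-1,"ty":3,"tz":0,"wx":0,"wy":0,"wz":0},
    {"tx":-1,"ty":3,"tz":0,"wx":0,"wy":0,"wz":0},
    {"tx":-1,"ty":3,"tz":0,"wx":0,"wy":0,"wz":0},
    {"tx":-1,"ty":2,"tz":0,"wx":0,"wy":0,"wz":0},
    {"tx":0,"ty":0,"tz":0,"wx":0,"wy":0,"wz":0},
    {"tx":0,"ty":0,"tz":0,"wx":0,"wy":0,"wz":0},
    {"tx":0,"ty":0,"tz":0,"wx":0,"wy":0,"wz":0},
  ],
)

```text
time_s: 20.28
ee_pos: [461.4, -322.0, 243.7]
ee_rot: [-180.0, -0.0, -2.0]
force: [-0.2, 0.1, 0.7]
gripper_width: 1.0
gripper_force: 0.0
```

```bash
python3 - <<'E'
from workcell import env, grab_frame
import cv2,numpy as np
s=env.state(); print(s["time_s"],s["ee_pos"],s["force"],s["qvel"])
a=[cv2.resize(grab_frame(n)["color"][y:y+225,x:x+250,::-1],None,fx=1.6,fy=1.6,interpolation=cv2.INTER_CUBIC) for n,x,y in(("side",170,125),("top",230,100))]
cv2.imwrite("pics/end.png",np.hstack(a))
E
```

```text
20.2833 [ 461.35701727 -322.00840252  243.70986266] [-0.22718826  0.09452689  0.73894699] [ 1.01029972 -0.19950968  0.16286106 -0.18362827  0.07287998 -0.03815688]
```

View pics/end.png

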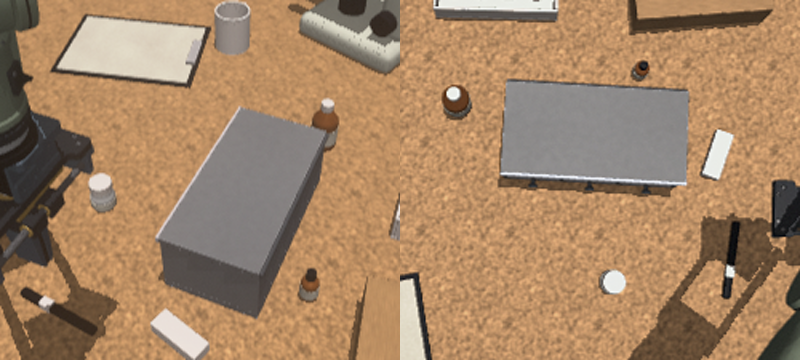

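The lid lies flat, from (500,80) to (688,188) in the top half. Only the knobs stick out past the front, the bystanders are where they were, and the arm is clear.

```bash
python3 -c "
from workcell import env
print(env.job_done())"
```

```text
the job is handed in; nothing more can be done
None
```

The three drawers are pushed home to their stops and the lid was then closed flat on the chest. The last pictures show nothing on the desk displaced and the arm clear; the job was handed in at about 20 s, and no verdict was returned.

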